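# Hold a reference cell in the photometer beam

## Robot

A 6-joint arm with a two-finger parallel gripper is mounted at the origin on the work surface; the furniture and walls round the work are solid. World frame = base frame: x ahead of the robot, y to its left, z up, the work surface at z = 0. Lengths are in m, angles in rad, forces in N, time in s.
With the tool pointing down it reaches from about 0.375 to 0.9 m from the base axis. Payload 3.1 kg.
Tool frame: the origin (TCP) lies at the very end of the fingers, on their centre line; the grasp point (between the pads) lies 19 mm behind it (manip.pinch_z is the distance from the TCP to the grasp point, in m); z points along the fingers, y is the direction in which the jaws open and shut (so a half turn about z gives the same grasp; the last joint's range is limited). The gripper opens to 85 mm and grips with 20 to 120 N. Pads are 22 mm wide; open, the fingers measure 114 mm over their backs; the gripper's body (76 mm by 85 mm) begins 54 mm behind the grasp point. The pads swing forward as they close: fully open they stand 13 mm farther back than shut.
Start: joints at [1.105, 0.527, 1.433, -0, 1.181, -0.178], TCP at [0.177, 0.599, 0.231] pointing down, gripper open.
Joint ranges: [-3.08, 3.08], [-0.75, 2.2], [0.22, 2.44], [-1.43, 4.57], [0, 2.65], [-2.85, 2.85]. Speed limits (rad/s): [2.79, 2.79, 3.14, 3.14, 3.14, 3.14].

## Interface

Orientations are given as a unit quaternion [x, y, z, w].
In Python, from station import manip gives the robot as it stands.
- The arm moves only by the tool drive_tool, never from a script. Its argument "increments" is a list of rows, each a list of 7 numbers: the closure in counts, from 0 (fully open) to 255 (shut), then the shift along the tool's x, y, z in cm, then the turn, a rotation vector about the tool's x, y, z in rad. A call has 1 to 20 rows; each row is the pose to reach, as a shift and turn from the pose commanded when the call began, along the tool's axes at that moment; what a row does not reach only later rows make up. A row lasts 1/10 s, in which the tool goes at most 50 mm and 8.59 degrees, less where a joint would pass 70% of its speed; a pose out of reach is approached as far as the arm can. A call with a gripper value outside its range is refused whole. The fingers move at their own pace and stop on an object; "force" is the grip in N (left out, the last holds). Time passes only in rows, so rows that repeat a pose let the fingers close. It gives the time, the measured TCP pose, the force and the opening at its end, in the units of the state.
- manip.sense(): the state, without advancing time (a new reading comes with each control period).
- manip.snapshot(name): name is "side" or "top"; returns the picture (400x640x3 uint8, red, green, blue); there is no depth.
- manip.camera_model(name): a dict with "mtx" (3x3 intrinsics, pixels), "cam_to_world" (4x4, takes a point from camera to world coordinates). Camera axes: x right, y down, z forward; pixel columns grow to the right and rows downward; lengths in m; the calibration is good to about 2 mm. A picture is of the moment at which its call begins. camera_model takes no time and is no camera call.
- manip.sign_off(): hands the job in, once; it reports no verdict.
The state is a dict: "t": time; "q": joint angles; "qd": joint speeds; "tau": joint torques, N m; "tcp_pos": TCP position; "tool_rot": TCP orientation; "force": force on the tool from outside, world axes, zero at the start; "ft_torque": the same for the moment, N m; "finger_gap": opening from 0.0 (shut) to 1.0 (fully open).
Only numpy, scipy, OpenCV 4.12 (cv2) and the standard library are available. Lean on these libraries where they do the work, as an engineer would, in place of code of your own. Each camera call takes 0.05 s, during which the arm holds its last target. There are 200 camera calls.

## Task

The photometer is due its check against the green sealed reference cell: flip the bay cover right over on to the detector head, take the green cell out of the rack by its two frosted faces only (no finger on a clear window), and hold it upright in the open bay so that the beam passes squarely through the middle of both windows. It is not set down: finish still gripping it, hanging still in the beam. The glass must not touch the photometer at any time, and the other two cells, the carton of wipes and the beaker stay where they are.

Things in the scene. Friction and masses are not known exactly. Their poses are not given: they have to be found in the camera images.
- photometer: Fixed bench photometer. Base plate 92 (x) x 216 (y) mm, top 22 mm above the bench. Dark lamp head at y -104 to -35 mm, white detector head with display at y 35 to 110; both x -42 to 42, tops 84 mm high. Between them the sample bay, open front and rear; low black lips (34 mm high) at x = +-40. Origin: on the bench under the bay's middle; x to the rear, y along the beam, lamp to detector, z up.
- beam_mid (a point): Middle of the light beam and of the bay, 56 mm above the bench; axes as the photometer's. The beam, about 5 mm thick, runs along y between two lens barrels 28 mm in diameter, whose faces stand 29 mm either side of this point.
- cover (a joint): Angle of the bay cover, rad: 0 closed over the bay, 3.1 folded right over on the detector head (its stop). Past upright (1.57) it sinks by its own weight, damped; before that it falls shut. Under 1 N at the handle moves it. The cover is a white tray, 88 (x) x 73 mm, black inside, with 16 mm skirts at front and rear; open, it reaches 106 mm above the bench.
- cover_handle (a point): Middle of the cover's handle: a black sleeve 10 mm in diameter, 31 mm long, along the photometer's x, jutting out at the front near the cover's free edge, 18 mm ahead of it; closed, it is 88 mm above the bench with nothing beneath. It swings up and over towards +y on a 64 mm radius about the hinge. It can turn between the fingers, so the tool may stay pointing down.
- cover_hinge (a point): On the cover's hinge axis, which is parallel to the photometer's x; 37 mm to the +y side of the bay's middle, 88 mm above the bench.
- cell_rack: White rack, fixed, 34 (x) x 176 (y) mm, top 28 mm above the bench. Three pockets in a row along its y, 58 mm apart, 14 mm deep, 1 mm clear of a cell on every side; each holds one cell, in any order, the cell's y along the rack's y. Origin: centre of its underside, on the bench.
- green_cell: Sealed glass cell, green filling, about 60 g: 16 mm thick (x), 44 mm long (y), 50 mm high, topped by a green stopper 11 x 26 x 6 mm. The two large faces (normals +-x) are frosted, for gripping; the two narrow ends (normals +-y) are the clear windows. Origin: centre of the underside, 14 mm above the bench in the rack, where 36 mm of glass stand above the rack's top; z up.
- green_centre (a point): Middle of the measuring area: on the green cell's axis, 18 mm above its underside. This point belongs on beam_mid, with the cell's y along the beam, either way round. Grip above it, on the upper half of the frosted faces, so the fingers stay out of the beam and clear of the lens barrels.
- green_windows: The two clear windows of the green cell, glass plates 1.5 mm thick closing its ends at y = +-22 mm. Same origin and axes as the cell. Fingers must not touch them.
- amber_cell: Cell of the same form with amber filling and stopper, in another pocket of the rack. Stays there.
- blue_cell: Cell of the same form with blue filling and stopper, in another pocket of the rack. Stays there.
- wipes: Small orange and white carton of lens wipes, 45 x 58 x 20 mm, loose on the bench. Stays. Origin: centre of its underside.
- beaker_a: Small glass beaker with pink contents, 52 mm wide, 66 mm high, loose on the bench. Stays. Origin: centre of its underside.

How it is judged:
By the outcome, as a careful person would: the job done as asked, in the order asked, and still so for the second after the job is handed in, while the arm keeps its last pose, push and grip.
It also fails if it takes over 51 s, if anything falls off the work surface, if the arm or the gripper's body presses on something with over 40 N, if the wrist force passes 120 N, or if a joint passes its speed limit or range.

## Working session

There is one attempt and no reset: what is moved stays moved. The work goes in short steps, Python scripts to look and compute and a tool call to move; the robot and the scene stay as the last step left them, time stands still between calls to the robot, and variables do not carry over. Pictures are saved under pics/ and viewed, about 8 in all and at most 12, crops included, and the job is handed in when it is done.

Besides the shell and the picture viewer there is one more tool, called after "Call:" as name([rows], argument=value, ...), one row to a line, values as JSON. drive_tool: Moves the arm, as the interface text tells. Its arguments: {"type":"object","properties":{"increments":{"type":"array","items":{"type":"array","items":{"type":"number"}}},"force":{"type":"number"}},"required":["increments"]}

```bash
mkdir -p pics; ls; python3 - <<'E'
from station import manip
import cv2,numpy as np
np.set_printoptions(precision=4,suppress=True)
s=manip.sense();print(s['t'],s['tcp_pos'],s['tool_rot'],s['finger_gap'],manip.pinch_z)
for n in('side','top'):
    im=manip.snapshot(n);cv2.imwrite(f'pics/{n}0.png',im[:,:,::-1]);c=manip.camera_model(n);print(n,c['mtx'],c['cam_to_world'])
E
```

```text
pics
0.0 [0.1764 0.5988 0.2303] [ 0.1429  0.9897 -0.001  -0.0004] 1.0014887506911725 0.0187
side [[392.0316   0.     316.1974]
 [  0.     392.0316 199.2376]
 [  0.       0.       1.    ]] [[-0.9196 -0.169   0.3546  0.1928]
 [-0.392   0.4517 -0.8015  0.8318]
 [-0.0247 -0.876  -0.4816  0.5186]
 [ 0.      0.      0.      1.    ]]
top [[479.5949   0.     317.992 ]
 [  0.     479.5949 198.8647]
 [  0.       0.       1.    ]] [[ 0.0249 -0.9899  0.1392  0.3533]
 [-0.9993 -0.021   0.0294  0.0761]
 [-0.0262 -0.1399 -0.9898  1.3078]
 [ 0.      0.      0.      1.    ]]
```

View pics/top0.png

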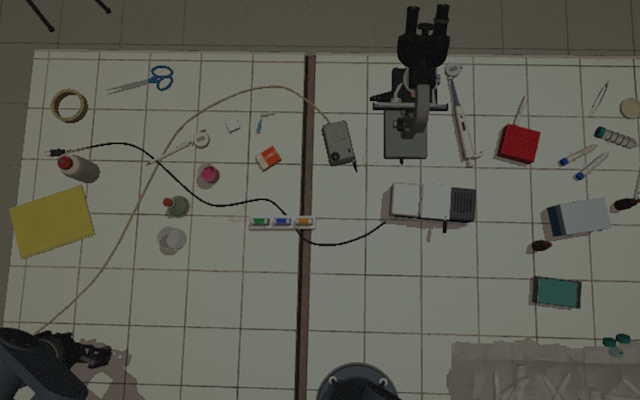

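View pics/side0.png

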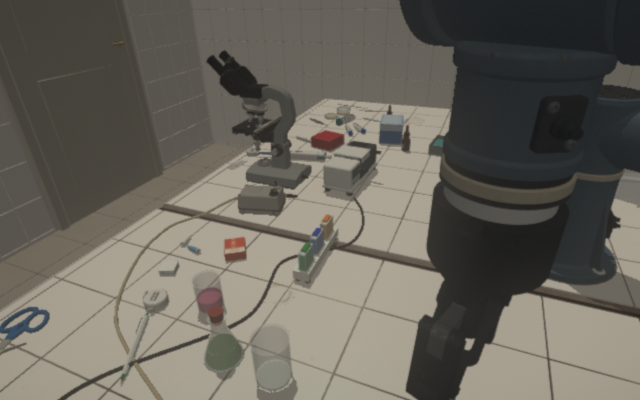

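The top view shows the rack near (282,223), with green at (260,222), blue at (283,222) and amber at (304,222). The photometer is near (432,203): detector on the left, lamp on the right, handle near (445,228). In the side view the rack is near (316,252) and the photometer near (352,166). I'll enlarge crops of both.

```bash
python3 - <<'E'
import cv2,numpy as np
t=cv2.imread('pics/top0.png');s=cv2.imread('pics/side0.png')
def crop(im,x,y,w,h,k):
    c=cv2.resize(im[y:y+h,x:x+w],None,fx=k,fy=k,interpolation=cv2.INTER_CUBIC)
    return cv2.convertScaleAbs(c,alpha=1.5)
a=crop(t,380,175,100,62,4);b=crop(t,240,205,100,40,4);c=crop(s,290,130,100,70,4);d=crop(s,280,205,100,80,4)
def pad(i,h):return cv2.copyMakeBorder(i,0,h-i.shape[0],0,0,cv2.BORDER_CONSTANT)
cv2.imwrite('pics/crop0.png',np.vstack([np.hstack([pad(a,280),pad(c,280)]),np.hstack([pad(b,320),pad(d,320)])]))
E
```

```text
(no output)
```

View pics/crop0.png

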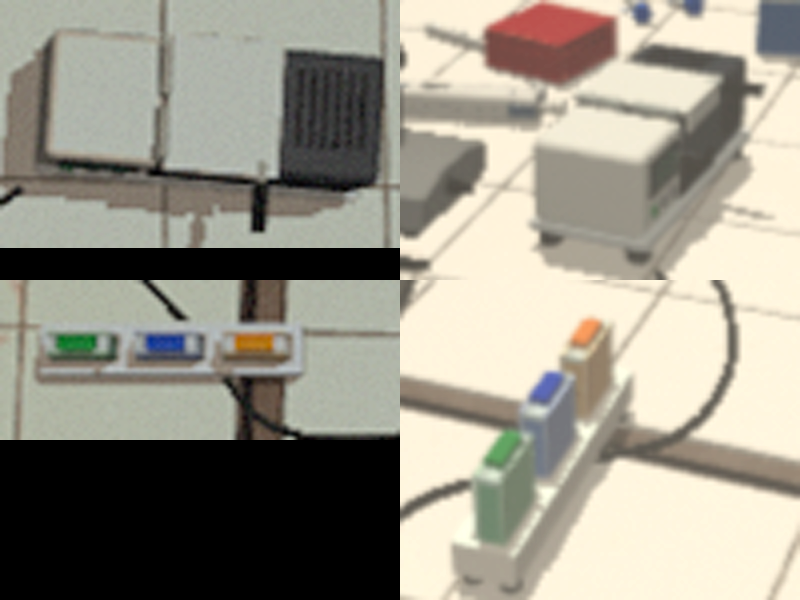

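```bash
cat > h.py <<'E'
import cv2,numpy as np
from station import manip
np.set_printoptions(precision=4,suppress=True)
def ray(n,uv):
    c=manip.camera_model(n);T=c['cam_to_world'];d=T[:3,:3]@np.linalg.solve(c['mtx'],[uv[0],uv[1],1.]);return T[:3,3],d/np.linalg.norm(d)
def plane(n,uv,z):
    o,d=ray(n,uv);return (o+d*(z-o[2])/d[2])[:2]
def tri(a,b):
    (o,d),(p,e)=ray('top',a),ray('side',b)
    t=np.linalg.lstsq(np.c_[d,-e],p-o,rcond=None)[0];A=o+t[0]*d;B=p+t[1]*e
    return (A+B)/2,np.linalg.norm(A-B)
def proj(n,P):
    c=manip.camera_model(n);T=c['cam_to_world'];q=c['mtx']@(T[:3,:3].T@(np.asarray(P)-T[:3,3]));return q[:2]/q[2]
def rigid(M,W):
    M,W=np.array(M),np.array(W);m,w=M.mean(0),W.mean(0);a,b=M-m,W-w
    th=np.arctan2((a[:,0]*b[:,1]-a[:,1]*b[:,0]).sum(),(a*b).sum());R=np.array([[np.cos(th),-np.sin(th)],[np.sin(th),np.cos(th)]])
    return th,w-R@m,W-(M@R.T+w-R@m)
E
python3 - <<'E'
from h import *
t=cv2.imread('pics/top0.png');s=cv2.imread('pics/side0.png')
def cen(im,box,lo,hi):
    x,y,w,h=box;hsv=cv2.cvtColor(im[y:y+h,x:x+w],cv2.COLOR_BGR2HSV);m=cv2.inRange(hsv,lo,hi)
    n,_,st,c=cv2.connectedComponentsWithStats(m);i=1+st[1:,4].argmax();return c[i]+[x,y],st[i]
H={'green':((50,120,40),(75,255,255)),'blue':((105,130,40),(130,255,255)),'amber':((8,150,60),(25,255,255))}
W=[]
for k,(lo,hi) in H.items():
    a,sa=cen(t,(240,205,80,30),lo,hi);b,sb=cen(s,(285,210,60,70),lo,hi)
    W.append(plane('top',a,.07));print(k,a,sa,W[-1],'| side',b,sb,tri(a,b))
print('rack',rigid([[0,.058],[0,0],[0,-.058]],W))
# photometer corners, top
P={(-.042,-.104):(474.5,221.8),(.042,-.104):(476.2,188.8),(.042,-.035):(451.8,187.5),(-.042,-.035):(450.7,220),(.042,.110):(393,183.2),(-.042,.110):(392.5,214.5)}
g=cv2.cvtColor(t,cv2.COLOR_BGR2GRAY)
c=np.array(list(P.values()),np.float32).reshape(-1,1,2)
r=cv2.cornerSubPix(g,c.copy(),(3,3),(-1,-1),(3,30,.01)).reshape(-1,2)
for name,pts in(('hand',c.reshape(-1,2)),('sub',r)):
    w=[plane('top',p,.084) for p in pts];th,o,res=rigid(list(P),w);print(name,th,o,res*1e3)
print(r)
# handle dark blob top
x,y=440,221;m=(g[y:y+16,x:x+10]);print(m)
print('side handle');gs=cv2.cvtColor(s,cv2.COLOR_BGR2GRAY);print(gs[146:158,372:390])
E
```

```text
Traceback (most recent call last):
ValueError: attempt to get argmax of an empty sequence
```

```bash
cat > m.py <<'E'
from h import *
t=cv2.imread('pics/top0.png');s=cv2.imread('pics/side0.png')
def cen(im,box,lo,hi):
    x,y,w,h=box;hsv=cv2.cvtColor(im[y:y+h,x:x+w],cv2.COLOR_BGR2HSV);m=cv2.inRange(hsv,lo,hi)
    n,_,st,c=cv2.connectedComponentsWithStats(m)
    if n<2: return np.array([np.nan]*2),hsv[h//2,w//2]
    i=1+st[1:,4].argmax();return c[i]+[x,y],st[i]
H={'green':((45,110,30),(80,255,255)),'blue':((105,120,30),(130,255,255)),'amber':((5,130,60),(25,255,255))}
W=[]
for k,(lo,hi) in H.items():
    a,sa=cen(t,(240,205,80,30),lo,hi);b,sb=cen(s,(285,210,60,70),lo,hi)
    W.append(plane('top',a,.07));print(k,a,sa,W[-1],'| side',b,sb,tri(a,b) if b[0]==b[0] else 0)
print('rack',rigid([[0,.058],[0,0],[0,-.058]],W))
P={(-.042,-.104):(474.5,221.8),(.042,-.104):(476.2,188.8),(.042,-.035):(451.8,187.5),(-.042,-.035):(450.7,220),(.042,.110):(393,183.2),(-.042,.110):(392.5,214.5)}
g=cv2.cvtColor(t,cv2.COLOR_BGR2GRAY)
c=np.array(list(P.values()),np.float32).reshape(-1,1,2)
r=cv2.cornerSubPix(g,c.copy(),(3,3),(-1,-1),(3,30,.01)).reshape(-1,2)
for name,pts in(('hand',c.reshape(-1,2)),('sub',r)):
    w=[plane('top',p,.084) for p in pts];th,o,res=rigid(list(P),w);print(name,th,o,res*1e3)
print(r)
x,y=440,216;print(g[y:y+20,x:x+10])
gs=cv2.cvtColor(s,cv2.COLOR_BGR2GRAY);print('side handle');print(gs[146:158,368:388])
E
python3 m.py
```

```text
green [258.5833 220.3333] [14 14 10  4 36] [0.4677 0.2659] | side [nan nan] [110  34  90] 0
blue [281.  220.5] [37 14  9  4 36] [0.4686 0.2075] | side [316.25   231.0833] [29 19  5  5 12] (array([0.4697, 0.208 , 0.0679]), np.float64(0.001855549974344439))
amber [303.  220.5] [59 14  9  4 36] [0.4699 0.1503] | side [326.  217.5] [38  5  7  6 24] (array([0.4709, 0.1507, 0.0679]), np.float64(0.0016912389738812515))
rack (np.float64(0.018683754351506585), array([0.4687, 0.2079]), array([[ 0.0001,  0.    ],
       [-0.0001, -0.0004],
       [ 0.0001,  0.0004]]))
hand -0.05601032606903269 [ 0.523  -0.1895] [[-0.2274  4.549 ]
 [ 0.9131  3.2056]
 [-0.8516 -3.6422]
 [-0.846  -4.4102]
 [-0.8294  1.9915]
 [ 1.8413 -1.6937]]
sub -0.07767857677976626 [ 0.5248 -0.1866] [[ 1.5983  4.3917]
 [ 0.224   2.4347]
 [-0.5874 -3.3007]
 [-0.5471 -2.4188]
 [-3.8829 -0.9025]
 [ 3.1951 -0.2044]]
[[472.9905 221.2202]
 [475.682  189.2684]
 [450.8699 187.0199]
 [448.3881 219.4175]
 [393.426  182.8195]
 [390.5021 212.2991]]
[[120 122 120 121 103  90 100 114 124  96]
 [122 120 121 121 104  89 103 117 124  92]
 [ 94 
[... 1101 characters left out ...]
 162 154
  134 126]
 [133 111  83  58  55  55  55  62  89 123 140 142 145 152 163 164 160 146
  130 142]
 [125  88  64  54  53  53  54  55  60  68  73  78  96 131 161 163 154 139
  142 160]
 [ 98  78  59  53  53  53  53  53  55  56  56  60  93 138 161 159 146 142
  159 164]
 [ 87  79  58  55  54  53  53  57  72  87  84  80 108 148 160 149 138 153
  163 164]
 [ 87  79  59  56  55  54  55  68 104 133 132 124 137 158 152 143 149 161
  164 164]
 [ 85  75  59  55  54  54  56  78 124 158 161 159 160 155 137 141 160 164
  164 164]
 [ 78  66  56  55  53  54  56  79 126 160 164 163 159 145 135 151 162 163
  164 164]
 [ 66  59  56  54  53  54  57  79 126 160 163 161 148 135 149 161 164 164
  164 164]]
```

```bash
python3 - <<'E'
from h import *
t=cv2.imread('pics/top0.png');g=cv2.cvtColor(t,cv2.COLOR_BGR2GRAY).astype(float)
g=cv2.GaussianBlur(g,(3,3),0)
def edge(ax,rng,lo,hi,sg,z,name):
    pts=[]
    for k in rng:
        p=g[lo:hi,k] if ax=='row' else g[k,lo:hi]
        d=sg*np.diff(p);i=d.argmax()
        w=d[max(i-1,0):i+2].clip(0);e=lo+.5+(w*np.arange(max(i-1,0),max(i-1,0)+len(w))).sum()/w.sum()
        pts.append(plane('top',(k,e) if ax=='row' else (e,k),z))
    P=np.array(pts)
    for _ in range(3):
        u=0 if np.ptp(P[:,0])>np.ptp(P[:,1]) else 1
        c=np.polyfit(P[:,u],P[:,1-u],1);r=P[:,1-u]-np.polyval(c,P[:,u]);P=P[abs(r)<=max(2*r.std(),3e-4)]
    m=P.mean(0);yaw=np.arctan(c[0])*(1 if u==0 else -1)
    print(name,'yaw %.4f'%yaw,'mean',m,'n',len(P),'rms mm %.2f'%(r.std()*1e3))
edge('row',range(454,473),182,196,-1,.084,'lamp rear x=42')
edge('col',range(193,217),468,482,1,.084,'lamp right y=-104')
edge('col',range(193,217),446,456,-1,.084,'lamp inner y=-35')
edge('row',range(397,418),178,190,1,.084,'det rear x=42')
edge('row',range(423,448),180,192,1,.09,'cover rear x=44')
edge('col',range(187,210),388,397,1,.084,'det left y=110')
edge('row',range(397,418),208,220,-1,.084,'det front x=-42')
edge('row',range(422,440),212,224,-1,.09,'cover front x=-44')
# handle
for r in range(222,232):
    p=(110-g[r,441:449]).clip(0);p[g[r,441:449]>50]=0
    print(r,round((p*np.arange(441,449)).sum()/p.sum(),2),end='; ')
a=plane('top',(444.8,222.5),.088);b=plane('top',(444.2,231),.088);print('\nhandle dir',np.arctan2(-(b-a)[1],-(b-a)[0]),a,b)
print('tip',tri((444.2,232.5),(379.8,151.7)),plane('top',(444.2,232.5),.088), 'root',plane('top',(445,220.5),.088))
E
cat > big.py <<'E'
import cv2,sys
i=cv2.imread(sys.argv[1]);x,y,w,h=map(int,sys.argv[3:7]);k=800/w
cv2.imwrite(sys.argv[2],cv2.convertScaleAbs(cv2.resize(i[y:y+h,x:x+w],None,fx=k,fy=k,interpolation=cv2.INTER_CUBIC),alpha=1.4))
E
python3 big.py pics/top0.png pics/phot.png 384 176 100 62
```

```text
lamp rear x=42 yaw -0.0650 mean [ 0.5618 -0.2599] n 16 rms mm 0.18
lamp right y=-104 yaw -0.0848 mean [ 0.5207 -0.2893] n 21 rms mm 0.50
lamp inner y=-35 yaw -0.0691 mean [ 0.517  -0.2247] n 20 rms mm 0.25
det rear x=42 yaw -0.0627 mean [ 0.5676 -0.1161] n 20 rms mm 0.39
cover rear x=44 yaw -0.0064 mean [ 0.5664 -0.1883] n 20 rms mm 2.03
det left y=110 yaw -0.0661 mean [ 0.5319 -0.0782] n 19 rms mm 0.31
det front x=-42 yaw -0.0636 mean [ 0.4893 -0.1146] n 20 rms mm 0.29
cover front x=-44 yaw -0.0679 mean [ 0.4827 -0.1742] n 18 rms mm 0.08
222 444.51; 223 444.49; 224 444.5; 225 444.5; 226 444.45; 227 444.43; 228 444.43; 229 444.05; 230 444.04; 231 444.03; 
handle dir -0.08134908527988148 [ 0.4712 -0.2106] [ 0.4496 -0.2088]
tip (array([ 0.4469, -0.2081,  0.0898]), np.float64(0.00248076520203077)) [ 0.4458 -0.2088] root [ 0.4763 -0.2111]
```

View pics/phot.png

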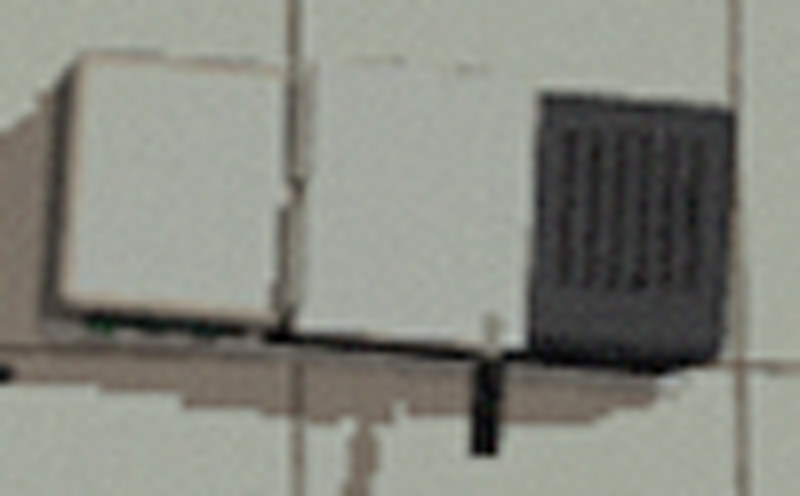

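The photometer yaw is about -0.066 rad with its origin near (0.5246,-0.187). The handle middle is near (0.461,-0.210): edges, handle and side view agree to about 2 mm. The rack yaw is 0.019 and the green cell is at (0.468,0.266). I'll write a helper for the increments and go above the handle.

```bash
cat >> h.py <<'E'
from scipy.spatial.transform import Rotation as Ro
def tgt(psi):
    c,s=np.cos(psi),np.sin(psi);return np.array([[-s,c,0],[c,s,0],[0,0,-1.]])
def go(*goals):
    s=manip.sense();R0=Ro.from_quat(s['tool_rot']).as_matrix();print('t',s['t'],'tcp',np.array(s['tcp_pos']),'F',np.array(s['force']),'gap',s['finger_gap'])
    for p,psi in goals: print(np.r_[R0.T@(np.array(p)-s['tcp_pos'])*100,Ro.from_matrix(R0.T@tgt(psi)).as_rotvec()])
E
python3 - <<'E'
from h import *
go(((.46,.28,.23),1.3),((.458,-.2095,.17),1.505))
E
```

```text
t 0.1 tcp [0.1765 0.5989 0.2304] F [-0.2375 -0.1138 -0.1869] gap 1.0005516984773841
[-36.2155 -22.5694   0.0736  -0.0019  -0.0004  -0.0159]
[-49.8699 -69.5657   6.1603  -0.0019  -0.0005  -0.2209]
```

Call:
drive_tool([
  [120,-36.2,-22.6,0,0,0,0],
  [120,-36.2,-22.6,0,0,0,0],
  [120,-36.2,-22.6,0,0,0,0],
  [120,-36.2,-22.6,0,0,0,0],
  [120,-36.2,-22.6,0,0,0,0],
  [120,-36.2,-22.6,0,0,0,0],
  [120,-36.2,-22.6,0,0,0,0],
  [120,-49.9,-69.6,6.2,-0.002,0,-0.221],
  [120,-49.9,-69.6,6.2,-0.002,0,-0.221],
  [120,-49.9,-69.6,6.2,-0.002,0,-0.221],
  [120,-49.9,-69.6,6.2,-0.002,0,-0.221],
  [120,-49.9,-69.6,6.2,-0.002,0,-0.221],
  [120,-49.9,-69.6,6.2,-0.002,0,-0.221],
  [120,-49.9,-69.6,6.2,-0.002,0,-0.221],
  [120,-49.9,-69.6,6.2,-0.002,0,-0.221],
  [120,-49.9,-69.6,6.2,-0.002,0,-0.221],
  [120,-49.9,-69.6,6.2,-0.002,0,-0.221],
  [120,-49.9,-69.6,6.2,-0.002,0,-0.221],
  [120,-49.9,-69.6,6.2,-0.002,0,-0.221],
  [120,-49.9,-69.6,6.2,-0.002,0,-0.221],
], force=20)

```text
t: 2.1
tcp_pos: [0.4583, -0.2108, 0.1687]
tool_rot: [0.035, 0.999, 0.001, -0.0]
force: [0.5, -0.3, -0.7]
finger_gap: 0.533
```

```bash
python3 - <<'E'
from h import *
go(((.458,-.2095,.069),1.505))
print(manip.sense()['q'])
a=manip.snapshot('top');b=manip.snapshot('side');cv2.imwrite('pics/top1.png',a[:,:,::-1]);cv2.imwrite('pics/side1.png',b[:,:,::-1])
A=cv2.resize(a[150:300,380:520],None,fx=2.8,fy=2.8,interpolation=2);B=cv2.resize(b[90:240,290:430],None,fx=2.8,fy=2.8,interpolation=2)
cv2.imwrite('pics/c1.png',np.hstack([A,B])[:,:,::-1])
E
```

```text
t 2.1 tcp [ 0.4583 -0.2108  0.1687] F [ 0.4859 -0.3466 -0.694 ] gap 0.5325792024703864
[ 0.0324  0.1002  9.9737  0.0026 -0.0004 -0.0034]
[-0.6541  0.4594  1.7947  0.0025  0.8893 -2.1573]
```

View pics/c1.png

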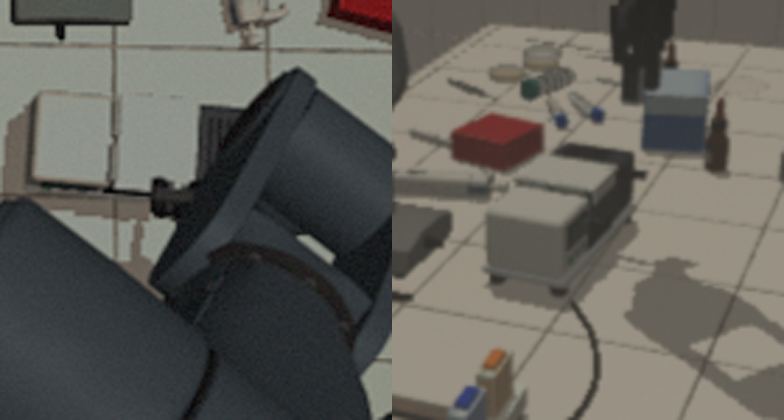

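The fingers hang straight above the handle in the side view (near (380,126), above the handle tip at (380,152)). Next I lower and close lightly.

Call:
drive_tool([
  [120,0,0.1,3,0,0,0],
  [120,0,0.1,6,0,0,0],
  [120,0,0.1,8,0,0,0],
  [120,0,0.1,10,0,0,0],
  [120,0,0.1,10,0,0,0],
  [255,0,0.1,10,0,0,0],
  [255,0,0.1,10,0,0,0],
  [255,0,0.1,10,0,0,0],
  [255,0,0.1,10,0,0,0],
  [255,0,0.1,10,0,0,0],
  [255,0,0.1,10,0,0,0],
], force=20)

```text
t: 3.3
tcp_pos: [0.4592, -0.2097, 0.0706]
tool_rot: [0.033, 0.999, -0.001, 0.001]
force: [-2.8, -4.4, 1.2]
finger_gap: 0.106
```

```bash
python3 - <<'E'
from h import *
s=manip.sense();print(s['tcp_pos'],s['force'],s['finger_gap']*85)
# arc waypoints, tool axes cm
R0=Ro.from_quat(s['tool_rot']).as_matrix();ey=np.array([.066,.9978,0])
for a in np.linspace(0,3.1,21): print(round(a,2),R0.T@(ey*(1-np.cos(a))*.064+np.array([0,0,np.sin(a)*.064]))*100)
E
```

```text
[ 0.4592 -0.2097  0.0706] [-2.8153 -4.3603  1.2013] 8.998637683309576
0.0 [0. 0. 0.]
0.16 [-0.0026  0.0756 -0.9881]
0.31 [-0.0052  0.3028 -1.9527]
0.46 [-0.0078  0.6761 -2.8707]
0.62 [-0.0104  1.1868 -3.72  ]
0.78 [-0.0128  1.8224 -4.4803]
0.93 [-0.0151  2.5678 -5.1334]
1.08 [-0.0171  3.405  -5.6635]
1.24 [-0.0188  4.3141 -6.0581]
1.4 [-0.0202  5.2732 -6.3075]
1.55 [-0.0213  6.2592 -6.406 ]
1.7 [-0.0219  7.2487 -6.351 ]
1.86 [-0.0222  8.2178 -6.1439]
2.02 [-0.022   9.1433 -5.7896]
2.17 [-0.0214 10.0031 -5.2968]
2.33 [-0.0205 10.7764 -4.6771]
2.48 [-0.0191 11.4448 -3.9454]
2.64 [-0.0175 11.9923 -3.1194]
2.79 [-0.0155 12.4056 -2.2187]
2.94 [-0.0133 12.675  -1.265 ]
3.1 [-0.0109 12.7939 -0.2812]
```

Gripped (about 9 to 10 mm). Now the arc, first half.

Call:
drive_tool([
  [255,0,0.08,-1,0,0,0],
  [255,0,0.3,-1.95,0,0,0],
  [255,-0.01,0.68,-2.87,0,0,0],
  [255,-0.01,1.19,-3.72,0,0,0],
  [255,-0.01,1.82,-4.48,0,0,0],
  [255,-0.015,2.57,-5.13,0,0,0],
  [255,-0.02,3.4,-5.66,0,0,0],
  [255,-0.02,4.31,-6.06,0,0,0],
  [255,-0.02,5.27,-6.31,0,0,0],
  [255,-0.02,6.26,-6.41,0,0,0],
  [255,-0.02,6.26,-6.41,0,0,0],
], force=20)

```text
t: 4.4
tcp_pos: [0.4638, -0.1456, 0.1355]
tool_rot: [0.032, 0.999, 0.0, 0.002]
force: [-1.7, 0.8, 11.3]
finger_gap: 0.103
```

```bash
python3 - <<'E'
from h import *
s=manip.sense();print(s['t'],s['tcp_pos'],s['force'],s['finger_gap']*85)
b=manip.snapshot('side');cv2.imwrite('pics/side2.png',b[:,:,::-1])
cv2.imwrite('pics/c2.png',cv2.resize(b[70:220,290:430],None,fx=4,fy=4,interpolation=2)[:,:,::-1])
E
```

```text
4.4 [ 0.4638 -0.1456  0.1355] [-1.742   0.8234 11.3406] 8.762112797977705
```

View pics/c2.png

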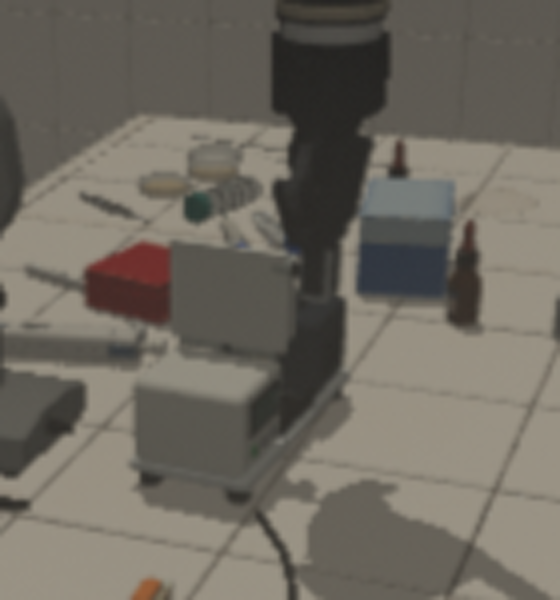

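The cover stands upright (crop near (235,300)), still held by the handle. Second half of the arc next.

Call:
drive_tool([
  [255,0,0.99,0.03,0,0,0],
  [255,0,1.96,0.2,0,0,0],
  [255,0,2.88,0.55,0,0,0],
  [255,0,3.74,1.05,0,0,0],
  [255,0,4.52,1.67,0,0,0],
  [255,0,5.19,2.4,0,0,0],
  [255,0,5.73,3.22,0,0,0],
  [255,0,6.15,4.12,0,0,0],
  [255,0,6.42,5.08,0,0,0],
  [255,0,6.5,5.9,0,0,0],
  [255,0,6.5,5.9,0,0,0],
], force=20)

```text
t: 5.55
tcp_pos: [0.4682, -0.082, 0.0749]
tool_rot: [0.033, 0.999, -0.0, 0.001]
force: [-0.2, -7.2, 9.2]
finger_gap: 0.106
```

```bash
python3 - <<'E'
from h import *
s=manip.sense();print(s['t'],s['tcp_pos'],s['force'],s['finger_gap']*85)
E
```

```text
5.55 [ 0.4682 -0.082   0.0749] [-0.1692 -7.2363  9.2007] 8.999092520914179
```

Call:
drive_tool([
  [120,0,0,0,0,0,0],
  [120,0,0,0,0,0,0],
  [120,0,0,0,0,0,0],
  [120,0,0,0,0,0,0],
  [120,0,0,-2,0,0,0],
  [120,0,0,-6,0,0,0],
  [120,0,0,-11,0,0,0],
  [120,0,0,-16,0,0,0],
  [120,0,0,-16,0,0,0],
], force=20)

```text
t: 6.45
tcp_pos: [0.4709, -0.0823, 0.2406]
tool_rot: [0.033, 0.999, -0.001, 0.007]
force: [0.2, -0.6, -0.1]
finger_gap: 0.525
```

```bash
python3 - <<'E'
from h import *
go(((.468,.266,.2),.0187))
b=manip.snapshot('side');cv2.imwrite('pics/side3.png',b[:,:,::-1])
E
```

```text
t 6.45 tcp [ 0.4709 -0.0823  0.2406] F [ 0.1665 -0.6374 -0.1084] gap 0.5247882625297704
[ 2.6189 34.7492  3.9434  0.008   0.0126  1.4867]
```

Call:
drive_tool([
  [120,2.6,34.7,4,0.008,0.013,1.487],
  [120,2.6,34.7,4,0.008,0.013,1.487],
  [120,2.6,34.7,4,0.008,0.013,1.487],
  [120,2.6,34.7,4,0.008,0.013,1.487],
  [120,2.6,34.7,4,0.008,0.013,1.487],
  [120,2.6,34.7,4,0.008,0.013,1.487],
  [120,2.6,34.7,4,0.008,0.013,1.487],
  [120,2.6,34.7,4,0.008,0.013,1.487],
  [120,2.6,34.7,4,0.008,0.013,1.487],
  [120,2.6,34.7,4,0.008,0.013,1.487],
  [120,2.6,34.7,4,0.008,0.013,1.487],
  [120,2.6,34.7,4,0.008,0.013,1.487],
  [120,2.6,34.7,4,0.008,0.013,1.487],
  [120,2.6,34.7,4,0.008,0.013,1.487],
])

```text
t: 7.9
tcp_pos: [0.4635, 0.2666, 0.1946]
tool_rot: [0.7, 0.714, -0.003, -0.007]
force: [0.5, 0.1, -0.2]
finger_gap: 0.531
```

```bash
python3 - <<'E'
from h import *
go(((.468,.2655,.1),.0187),((.468,.2655,.038),.0187))
print(manip.sense()['q'])
b=manip.snapshot('side');a=manip.snapshot('top');cv2.imwrite('pics/side4.png',b[:,:,::-1]);cv2.imwrite('pics/top4.png',a[:,:,::-1])
print('proj tcp side',proj('side',manip.sense()['tcp_pos']),proj('top',manip.sense()['tcp_pos']))
A=cv2.resize(b[130:300,250:400],None,fx=2.6,fy=2.6,interpolation=2);B=cv2.resize(a[150:320,230:380],None,fx=2.6,fy=2.6,interpolation=2)
C=cv2.resize(b[110:220,290:400],(442,442),interpolation=2)
cv2.imwrite('pics/c4.png',cv2.resize(np.hstack([A,C])[:,:,::-1],None,fx=.95,fy=.95))
E
```

```text
t 7.9 tcp [0.4635 0.2666 0.1946] F [ 0.5428  0.0624 -0.2127] gap 0.5306740463348786
[-0.1731  0.5878  9.45   -0.0147 -0.0053  0.001 ]
[-0.2058  0.6787 15.6492 -0.0147 -0.0053  0.001 ]
[0.3077 0.4597 1.6904 0.0109 1.0041 0.2821]
proj tcp side [305.2103 189.448 ] [250.2162 216.8715]
```

View pics/c4.png

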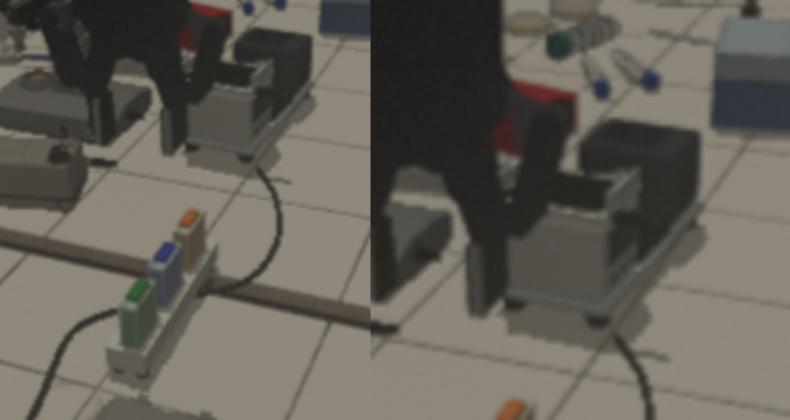

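The side view shows the cover folded over on the detector head (crop near (560,190)). The fingertip midpoint is at (305,190), as projected. I descend to just above the stopper and check.

Call:
drive_tool([
  [120,-0.2,0.4,4,0,0,0],
  [120,-0.2,0.4,8,0,0,0],
  [120,-0.2,0.4,9.4,0,0,0],
  [120,-0.2,0.4,9.4,0,0,0],
  [120,-0.2,0.4,9.4,0,0,0],
])

```text
t: 8.5
tcp_pos: [0.4673, 0.2656, 0.1015]
tool_rot: [0.701, 0.713, -0.002, -0.007]
force: [0.5, -0.3, -0.2]
finger_gap: 0.53
```

```bash
python3 - <<'E'
from h import *
go(((.468,.2655,.038),.0187))
s=cv2.imread('pics/side4.png');h=cv2.cvtColor(s[235:262,296:318],cv2.COLOR_BGR2HSV)
m=cv2.inRange(h,(45,90,20),(85,255,255));n,_,st,c=cv2.connectedComponentsWithStats(m)
for i in range(1,n):print(st[i],c[i]+[296,235])
print(proj('side',[.468,.2655,.07]),proj('side',[.468,.2655,.068]))
i=1+st[1:,4].argmax();print(tri((258.58,220.33),c[i]+[296,235]))
E
```

```text
t 8.5 tcp [0.4673 0.2656 0.1015] F [ 0.5086 -0.3385 -0.2181] gap 0.5295671359728639
[-0.0464  0.1546  6.3519 -0.0126 -0.0059 -0.0005]
[ 6  8  7  8 27] [305.2963 246.4815]
[305.9847 245.5587] [306.0227 246.3945]
(array([0.4685, 0.2664, 0.0682]), np.float64(0.0012127697465115178))
```

Call:
drive_tool([
  [120,0,0.12,2,-0.013,-0.006,0],
  [120,0,0.12,4,-0.013,-0.006,0],
  [120,0,0.12,5.5,-0.013,-0.006,0],
  [120,0,0.12,6.3,-0.013,-0.006,0],
  [120,0,0.12,6.3,-0.013,-0.006,0],
  [120,0,0.12,6.3,-0.013,-0.006,0],
])

```text
t: 9.1
tcp_pos: [0.4681, 0.2662, 0.0393]
tool_rot: [0.701, 0.713, 0.001, 0.001]
force: [0.0, -0.6, -0.4]
finger_gap: 0.527
```

```bash
python3 - <<'E'
from h import *
go(((.4682,.266,.038),.0187))
E
```

```text
t 9.1 tcp [0.4681 0.2662 0.0393] F [ 0.0183 -0.5691 -0.4243] gap 0.5274752170909555
[-0.0186  0.0135  0.129   0.002  -0.0003 -0.0006]
```

Call:
drive_tool([
  [255,0,0,0,0,0,0],
  [255,0,0,0,0,0,0],
  [255,0,0,0,0,0,0],
  [255,0,0,0,0,0,0],
  [255,0,0,0,0,0,0],
  [255,0,0,0,0,0,0],
  [255,0,0,0,0,0,0],
], force=35)

```text
t: 9.8
tcp_pos: [0.4688, 0.2663, 0.0391]
tool_rot: [0.701, 0.713, 0.001, 0.001]
force: [2.4, -0.8, 5.8]
finger_gap: 0.18
```

```bash
python3 - <<'E'
from h import *
go(((.468,.266,.12),.0187))
print(manip.sense()['finger_gap']*85)
E
```

```text
t 9.8 tcp [0.4688 0.2663 0.0391] F [ 2.4043 -0.776   5.7649] gap 0.1800048948886298
[-0.0227 -0.0494 -8.0945  0.0035 -0.0006 -0.0006]
15.300416065533534
```

Gripped at 16 mm width. Lift straight up.

Call:
drive_tool([
  [255,0,0,-0.5,0,0,0],
  [255,0,0,-1,0,0,0],
  [255,0,0,-1.7,0,0,0],
  [255,0,0,-3,0,0,0],
  [255,0,0,-5,0,0,0],
  [255,0,0,-8,0,0,0],
  [255,0,0,-12,0,0,0],
  [255,0,0,-14,0,0,0],
  [255,0,0,-14,0,0,0],
], force=35)

```text
t: 10.7
tcp_pos: [0.4672, 0.2664, 0.1814]
tool_rot: [0.701, 0.714, 0.002, 0.001]
force: [0.5, -0.0, -0.2]
finger_gap: 0.182
```

```bash
python3 - <<'E'
from h import *
go(((.5246,-.187,.18),-.066))
print(manip.sense()['finger_gap']*85)
a=manip.snapshot('side');cv2.imwrite('pics/side5.png',a[:,:,::-1])
cv2.imwrite('pics/c5.png',cv2.resize(a[100:290,240:430],None,fx=3,fy=3,interpolation=2)[:,:,::-1])
E
```

```text
t 10.7 tcp [0.4672 0.2664 0.1814] F [ 0.4616 -0.0201 -0.227 ] gap 0.18176313531390922
[-45.435    4.9105   0.104    0.0032  -0.0012   0.0843]
15.449866501682283
```

View pics/c5.png

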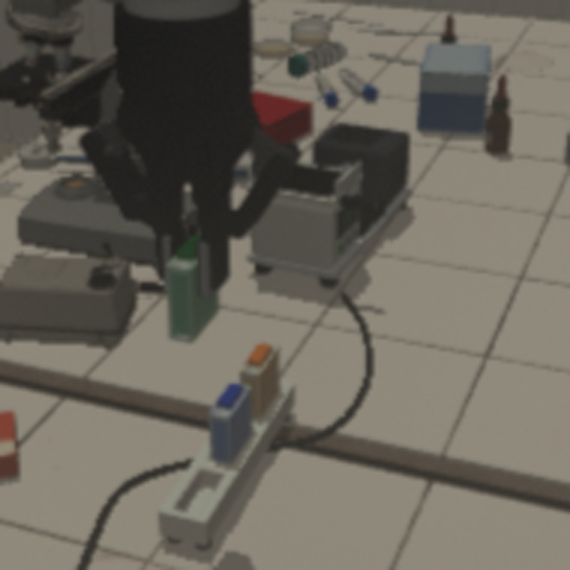

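The green cell hangs upright in the fingers (crop (190,290)), and blue and amber remain in the rack. Before travelling, I cross-check the photometer's x from the side view: the detector's near face against the plane y_p=110.

```bash
python3 - <<'E'
from h import *
s=cv2.imread('pics/side0.png');g=cv2.GaussianBlur(cv2.cvtColor(s,cv2.COLOR_BGR2GRAY),(3,3),0).astype(float)
ex=np.array([.9978,-.066,0]);ey=np.array([.066,.9978,0]);yp=-.1518+.110
def hit(uv,y=yp):
    o,d=ray('side',uv);k=(y-o@ey)/(d@ey);P=o+k*d;return P@ex,P[2]
for x0,x1 in((318,330),(350,366)):
  for r in range(166,184,2):
    d=np.abs(np.diff(g[r,x0:x1]));i=d.argmax();w=d[max(i-1,0):i+2];e=x0+.5+(w*np.arange(max(i-1,0),max(i-1,0)+len(w))).sum()/w.sum()
    print(r,round(e,2),'x_p,z',np.round(hit((e,r)),4),'step',round(d[i]))
print(proj('side',[.5253,-.187,.056]),proj('top',[.5253,-.187,.056]))
E
```

```text
166 322.64 x_p,z [0.578  0.0793] step 15
168 322.56 x_p,z [0.5783 0.0732] step 20
170 323.32 x_p,z [0.5761 0.0676] step 17
172 323.3 x_p,z [0.5763 0.0615] step 21
174 322.72 x_p,z [0.5782 0.055 ] step 22
176 322.72 x_p,z [0.5783 0.0489] step 20
178 322.64 x_p,z [0.5787 0.0426] step 20
180 323.36 x_p,z [0.5765 0.0368] step 26
182 323.4 x_p,z [0.5765 0.0306] step 26
166 355.46 x_p,z [0.4817 0.0965] step 19
168 353.48 x_p,z [0.4871 0.0898] step 18
170 351.57 x_p,z [0.4924 0.083 ] step 17
172 351.53 x_p,z [0.4924 0.0772] step 14
174 351.56 x_p,z [0.4922 0.0713] step 13
176 362.41 x_p,z [0.4614 0.0714] step 14
178 351.29 x_p,z [0.4927 0.0594] step 11
180 350.9 x_p,z [0.4938 0.0532] step 6
182 354.86 x_p,z [0.4822 0.0496] step 7
[351.7803 161.599 ] [432.6086 202.8007]
```

The side view gives x_p of about 0.535 and the top view 0.536, so beam_mid is near (0.525,-0.187). Travel with a ramp, staying above the bay.

Call:
drive_tool([
  [255,-1,0.1,0,0.003,0,0.002],
  [255,-3,0.3,0,0.003,0,0.006],
  [255,-6,0.6,0,0.003,0,0.01],
  [255,-10,1.1,0,0.003,0,0.02],
  [255,-14,1.5,0,0.003,0,0.025],
  [255,-18,1.9,0,0.003,0,0.033],
  [255,-22,2.4,0,0.003,0,0.04],
  [255,-26,2.8,0,0.003,0,0.05],
  [255,-30,3.2,0,0.003,0,0.055],
  [255,-34,3.7,0,0.003,0,0.063],
  [255,-38,4.1,0,0.003,0,0.07],
  [255,-41,4.4,0,0.003,0,0.076],
  [255,-43.5,4.7,0,0.003,0,0.081],
  [255,-45,4.9,0,0.003,0,0.083],
  [255,-45.4,4.95,0,0.003,0,0.084],
  [255,-45.4,4.95,0,0.003,0,0.084],
  [255,-45.4,4.95,0,0.003,0,0.084],
], force=35)

```text
t: 12.45
tcp_pos: [0.5241, -0.1856, 0.1779]
tool_rot: [0.73, 0.684, -0.001, -0.002]
force: [0.1, -0.1, -0.7]
finger_gap: 0.177
```

```bash
cat > bay.py <<'E'
from h import *
import sys
k=sys.argv[1]
go(((.525,-.187,.12),-.066),((.525,-.187,.0631),-.066))
a=manip.snapshot('top');b=manip.snapshot('side');cv2.imwrite(f'pics/top{k}.png',a[:,:,::-1]);cv2.imwrite(f'pics/side{k}.png',b[:,:,::-1])
A=cv2.resize(a[150:270,380:500],(400,400),interpolation=2);B=cv2.resize(b[90:200,300:410],(400,400),interpolation=2)
cv2.imwrite(f'pics/c{k}.png',cv2.convertScaleAbs(np.hstack([A,B])[:,:,::-1],alpha=1.4))
E
python3 bay.py 6
```

```text
t 12.45 tcp [ 0.5241 -0.1856  0.1779] F [ 0.0672 -0.0757 -0.7176] gap 0.17716827499624002
[-0.1365  0.1298  5.7877 -0.0049 -0.001   0.0009]
[-0.1424  0.1576 11.4776 -0.0049 -0.001   0.0009]
```

View pics/c6.png

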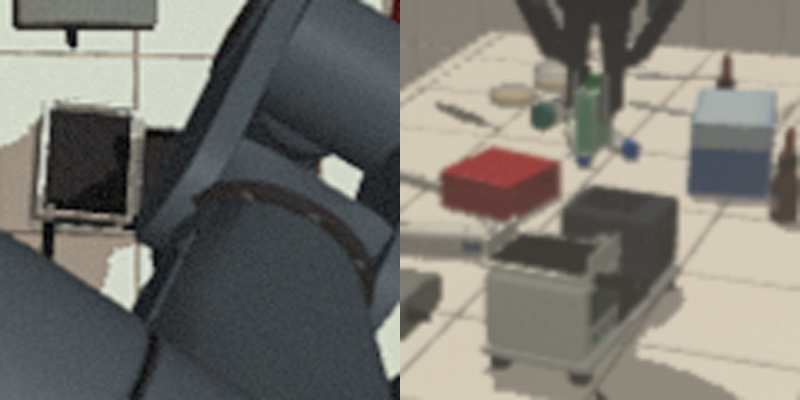

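The top view shows the cover lying folded on the detector, with the arm hiding the bay. In the side view the cell hangs upright above the bay at crop (592,118), or pixel (353,122). I'll measure its x in this same view against the detector's 0.535.

```bash
python3 - <<'E'
from h import *
s=cv2.imread('pics/side6.png');g=cv2.cvtColor(s,cv2.COLOR_BGR2GRAY).astype(int);h=cv2.cvtColor(s,cv2.COLOR_BGR2HSV)
ex=np.array([.9978,-.066,0]);ey=np.array([.066,.9978,0]);tc=np.array(manip.sense()['tcp_pos'])
print('tcp xp,yp',tc@ex,tc@ey)
def hit(uv,y):
    o,d=ray('side',uv);k=(y-o@ey)/(d@ey);P=o+k*d;return np.round([P@ex,P[2]],4)
for r in range(116,137,2): print(r,g[r,344:362],h[r,344:362,1])
z0=tc[2]-.0253
for dx in(.008,-.008):
  for dz in(.01,.03):
    print(dx,dz,proj('side',tc+ex*dx+ey*.022+[0,0,dz-.0253]))
print('bottom',proj('side',tc+ey*.022+[0,0,-.0253]),'far',proj('side',tc-ex*.008-ey*.022+[0,0,-.015]))
E
```

```text
tcp xp,yp 0.5355384230955821 -0.15060327794403983
116 [91 75 52 62 75 77 77 81 87 84 70 61 65 54 44 42 50 95] [30 26 24 20 26 35 35 33 31 38 35 21 19 19 23 29 30 36]
118 [78 60 51 63 74 73 70 70 74 77 66 60 66 56 43 42 51 95] [25 25 20 24 33 46 54 54 51 44 37 21 19 18 28 24 33 33]
120 [ 91  83  83  88  76  72  68  69  71  74  65  61  66  56  51  72 103 128] [25 27 27 23 29 46 58 54 46 43 38 21 23 22 24 31 35 34]
122 [ 91  79  90  95  80  70  68  69  71  73  66  61  67  68  90 125 142 145] [27 26 28 26 34 48 58 51 47 43 37 25 23 22 28 33 34 34]
124 [136 123 113 122  92  72  69  69  71  73  69  68  69  76 105 138 144 144] [34 36 31 29 32 43 54 51 47 43 45 46 43 36 29 34 34 35]
126 [133 110 111 111  91  73  69  69  71  73  69  69  69  77  91 110 120 132] [37 35 37 31 35 46 54 51 44 46 45 45 42 38 22 23 31 32]
128 [138 124  92  98  87  71  69  69  71  72  69  69  72  78  96 113 115  99] [37 37 35 30 34 44 51 54 47 40 45 42 41 31 24 22 18  8]
130 [143 133 108  93  86  74  70  71  72  73  79  90  99  94  92  97  95  65] [36 35 32 27 34 45 50 53 46 40 37 33 23 19 24 28 11 61]
132 [140 131 116 104  88  80  84  84  82  97 125 141 141 130 116 112 103  77] [31 21 15 17 14 16 18 18 21 28 32 35 35 34 36 35 29  0]
134 [121 142 142 132  95  60  53  60  91 128 141 135 125 129 142 145 143 133] [53 36 33 32  8 59 78 57  6 29 35 36 37 36 34 35 36 33]
136 [114 142 145 144 134 113 107 107 113 116 118 125 141 144 145 145 145 145] [51 36 35 34 35 30 30 32 35 36 35 37 36 35 35 35 34 35]
0.008 0.01 [346.9594 128.7816]
0.008 0.03 [347.0541 121.7987]
-0.008 0.01 [352.3042 129.5067]
-0.008 0.03 [352.4474 122.488 ]
bottom [349.5652 132.5971] far [358.1745 124.7547]
```

```bash
python3 - <<'E'
from h import *
s=cv2.imread('pics/side5.png');g=cv2.cvtColor(s,cv2.COLOR_BGR2GRAY).astype(int);b=s.astype(int);d=b[:,:,1]-b[:,:,2]
tc=np.array([.4672,.2664,.1814]);th=.0187;ex=np.array([np.cos(th),np.sin(th),0]);ey=np.array([-np.sin(th),np.cos(th),0])
for n,dx,dy in(('L',.008,.022),('M',-.008,.022),('R',-.008,-.022)):
  print(n,[proj('side',tc+ex*dx+ey*dy+[0,0,z-.0253]).round(1) for z in(0,.01,.02,.05)])
for r in range(182,216,3): print(r,g[r,292:316]); print('   G-R',d[r,292:316])
E
```

```text
L [array([295.5, 212.8]), array([295.3, 208. ]), array([295. , 203.2]), array([294.1, 188.2])]
M [array([303.6, 214.3]), array([303.4, 209.5]), array([303.2, 204.6]), array([302.5, 189.6])]
R [array([313., 203.]), array([312.8, 198.3]), array([312.7, 193.6]), array([312.2, 179.1])]
182 [41 43 56 64 58 39 37 40 46 51 51 51 50 49 55 65 63 54 41 38 38 38 39 48]
   G-R [-2 -1 -1 -1 -1 -2  0  5 15 20 21 21 19  9  0 -1 -1 -1 -1 -1 -1 -1 -2 -2]
185 [45 44 55 65 61 60 69 59 54 54 53 52 52 53 54 64 63 55 43 39 39 38 39 47]
   G-R [-1 -1 -1 -2  0  5 10 15 18 17 18 17 14  7 -1 -1 -2 -1 -2 -1 -1 -1 -1 -2]
188 [ 53  45  55  81  97 100 105 109 117 121 117 106  92  72  57  65  64  56
  44  40  40  39  39  47]
   G-R [-2 -1  1  6 10  7  5  5  6  6  7 10 12  8  1 -1 -1 -1 -2 -1 -1 -2 -2 -2]
191 [90 50 53 69 72 68 69 70 70 73 73 69 62 58 55 65 65 58 45 41 41 39 41 52]
   G-R [-4 -2 -1  3  8 10 13 13 11 10  9  8  7  6  1 -1 -1 -1 -2 -1 -2 -2 -1 -1]
194 [ 83 107  99  77  72  67  64  64  65  64  68  69  62  58  54  65  66  59
  47  42  41  51  79 113]
   G-R [-4 -6 -5  1  8 11 14 15 15 15 12  9  8  6  0 
[... 615 characters left out ...]
5  65  65  68  71  67  65  65  67  68  75
  96 120 134 135 135 135]
   G-R [-6 -6 -6 -5  2  8 12 14 14 14 13 10  8  7  7  7  6  4  1 -4 -7 -6 -6 -6]
209 [136 136 135 126 101  78  69  67  66  67  68  71  69  68  71  85 112 132
 135 135 136 136 136 136]
   G-R [-7 -7 -7 -5  0  8 13 14 14 15 13 10  8  7  6  3 -3 -6 -6 -6 -7 -7 -6 -6]
212 [136 135 135 129 111  94  90  93  96  99  92  83  80  96 121 133 135 135
 135 136 136 135 136 136]
   G-R [-6 -6 -6 -5 -1  2  2  3  3  3  5  5  5  0 -4 -6 -6 -6 -6 -6 -6 -6 -6 -7]
215 [135 136 136 136 135 136 136 136 135 134 134 134 135 135 136 136 136 136
 136 136 136 136 136 136]
   G-R [-7 -7 -7 -7 -6 -6 -6 -7 -6 -6 -6 -6 -6 -6 -6 -6 -7 -6 -6 -6 -6 -6 -6 -6]
```

The side-view edges of the cell match the TCP prediction within about 0.3 mm, with the same pattern of bevelled edges as before the move. So x_p = 0.5355 stands. Descend half way.

Call:
drive_tool([
  [255,-0.12,0.05,1,-0.005,-0.001,0],
  [255,-0.12,0.05,2.5,-0.005,-0.001,0],
  [255,-0.12,0.05,4,-0.005,-0.001,0],
  [255,-0.12,0.05,5,-0.005,-0.001,0],
  [255,-0.12,0.05,5.7,-0.005,-0.001,0],
  [255,-0.12,0.05,5.7,-0.005,-0.001,0],
  [255,-0.12,0.05,5.7,-0.005,-0.001,0],
], force=35)

```text
t: 13.25
tcp_pos: [0.5253, -0.1884, 0.1215]
tool_rot: [0.73, 0.683, 0.0, 0.001]
force: [-0.6, 0.5, -1.1]
finger_gap: 0.182
```

```bash
python3 -c "
from h import *
go(((.5243,-.1868,.0631),-.066))"
```

```text
t 13.25 tcp [ 0.5253 -0.1884  0.1215] F [-0.556   0.4619 -1.1277] gap 0.18157049495004052
[ 0.1586 -0.1271  5.8407  0.0024  0.0016  0.0002]
```

Call:
drive_tool([
  [255,0.1,-0.08,1,0.002,0.001,0],
  [255,0.1,-0.08,2,0.002,0.001,0],
  [255,0.1,-0.08,3,0.002,0.001,0],
  [255,0.1,-0.08,4,0.002,0.001,0],
  [255,0.1,-0.08,4.8,0.002,0.001,0],
  [255,0.1,-0.08,5.4,0.002,0.001,0],
  [255,0.1,-0.08,5.75,0.002,0.001,0],
  [255,0.1,-0.08,5.75,0.002,0.001,0],
  [255,0.1,-0.08,5.75,0.002,0.001,0],
  [255,0.1,-0.08,5.75,0.002,0.001,0],
], force=35)

```text
t: 14.25
tcp_pos: [0.5248, -0.1876, 0.0643]
tool_rot: [0.73, 0.683, 0.0, 0.001]
force: [-0.1, -0.9, -0.4]
finger_gap: 0.177
```

```bash
python3 - <<'E'
from h import *
L=[]
for i in range(8):
    s=manip.sense();L.append(np.r_[s['tcp_pos'],s['force']]);a=manip.snapshot('side')
L=np.array(L);print(L.mean(0),L.std(0))
cv2.imwrite('pics/side7.png',a[:,:,::-1])
m=L[:,:3].mean(0);ex=np.array([.9978,-.066,0]);ey=np.array([.066,.9978,0]);print('xp,yp',m@ex,m@ey)
go(((.5243,-.1868,.0631),-.066))
A=cv2.resize(a[100:200,300:420],None,fx=6,fy=6,interpolation=2)
cv2.imwrite('pics/c7.png',cv2.convertScaleAbs(A[:,:,::-1],alpha=1.4))
E
```

```text
[ 0.5247 -0.1875  0.0642 -0.1104 -0.4613 -0.731 ] [0.0001 0.0001 0.0001 0.3108 0.4371 0.3593]
xp,yp 0.5358791103089622 -0.15243131475996163
t 14.65 tcp [ 0.5245 -0.1874  0.064 ] F [-0.5097 -0.0798 -0.7864] gap 0.18691676333960483
[ 0.0564 -0.0248  0.0896  0.0002  0.0004 -0.    ]
```

View pics/c7.png

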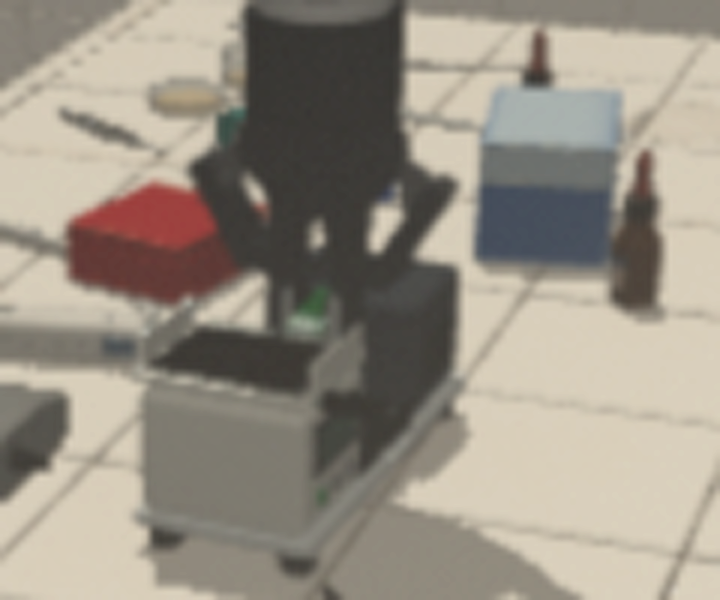

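The cell stands between the heads with its green stopper just visible over the cover skirt (crop (310,310)). There is no contact force, and the cover lies folded. A final fine correction of about 1 mm, then settle.

Call:
drive_tool([
  [255,0.06,-0.03,0.05,0,0,0],
  [255,0.06,-0.03,0.1,0,0,0],
  [255,0.06,-0.03,0.1,0,0,0],
  [255,0.06,-0.03,0.1,0,0,0],
  [255,0.06,-0.03,0.1,0,0,0],
  [255,0.06,-0.03,0.1,0,0,0],
  [255,0.06,-0.03,0.1,0,0,0],
  [255,0.06,-0.03,0.1,0,0,0],
], force=35)

```text
t: 15.45
tcp_pos: [0.5242, -0.1868, 0.0629]
tool_rot: [0.73, 0.683, -0.0, 0.0]
force: [0.4, -0.3, -0.8]
finger_gap: 0.18
```

```bash
python3 - <<'E'
from h import *
L=[];
for i in range(8):
    s=manip.sense();L.append(np.r_[s['tcp_pos'],s['force'],s['finger_gap']*85]);a=manip.snapshot('side')
L=np.array(L);print(L.mean(0),L.std(0))
cv2.imwrite('pics/side8.png',a[:,:,::-1])
m=L[:,:3].mean(0);ex=np.array([.9978,-.066,0]);ey=np.array([.066,.9978,0]);print('xp,yp',m@ex,m@ey,np.abs(s['qd']).max(),s['t'])
go(((.5243,-.1868,.0631),-.066))
# stopper in side view vs prediction
h=cv2.cvtColor(cv2.imread('pics/side8.png')[140:160,340:365],cv2.COLOR_BGR2HSV);k=cv2.inRange(h,(45,80,20),(85,255,255));ys,xs=np.nonzero(k);print('stopper px',len(xs),xs.mean()+340,ys.mean()+140,'pred',proj('side',m+[0,0,.0307]))
# other things unmoved (compare with start, lit areas)
s0=cv2.imread('pics/side0.png').astype(int);d=np.abs(a[:,:,::-1].astype(int)-s0).max(2)
for n,(x,y,w,hh) in dict(wipes=(220,232,30,30),beaker=(190,268,36,48),amber=(318,213,18,25),blue=(306,226,18,25)).items(): print(n,d[y:y+hh,x:x+w].mean().round(1))
E
```

```text
[ 0.5242 -0.1868  0.0629  0.0361 -0.2567 -0.6103 15.2398] [0.     0.     0.     0.4714 0.3909 0.3008 0.2297]
xp,yp 0.5353923726061116 -0.15175643337505687 0.0011508810639339253 15.8
t 15.85 tcp [ 0.5242 -0.1867  0.0629] F [-0.0402  0.4467 -0.7822] gap 0.18209482891386394
[-0.005   0.0072 -0.0182  0.0001  0.0004  0.    ]
stopper px 3 351.6666666666667 150.66666666666666 pred [352.3547 149.7363]
wipes 14.1
beaker 12.9
amber 12.4
blue 16.0
```

```bash
python3 -c "
from station import manip
print(manip.sign_off())"
```

```text
the job is handed in; nothing more can be done
None
```

The green cell is hanging upright in the open bay, still gripped, with its middle on the beam as near as I could measure. I handed the job in at about 15.9 s; no verdict came back.

**What I did:** I took the cover by its handle and swung it right over on to the detector head. The side and top pictures show it lying folded there. I then gripped the green cell on the upper half of its frosted faces, at about 35 N with the finger tips about 25 mm above its underside. I lifted it straight out of the rack and lowered it into the bay.

**Last checks:**
- **Position:** the tool stands at (0.5242, -0.1868, 0.0629), still, within about 0.2 mm of where I aimed. My estimate of the beam's position itself is good to about 1 mm.
- **Touch:** the force on the wrist was under 1 N in the bay, so there is no sign of the glass touching the photometer.
- **Grip:** the finger opening is steady at the cell's width.

**Checks that disagreed or were weak:**
- **Beam x position:** the top view put it about 0.8 mm further to the rear than the side view. I aimed between the two.
- **Cell height in the fingers:** one picture suggested the cell might sit about 1 mm high. I put that down to the cell's bevelled edges and made no correction.
- **Bay view:** the arm hides the bay from the top camera and the detector head hides most of it from the side. The final fit therefore rests on the arm readings and the stopper, which lay within 1 pixel (about 2-3 mm) of its predicted place, on only 3 pixels.
- **Other objects:** the side-view areas of the blue and amber cells, wipes and beaker all differ from the start picture by a similar amount. I took this for a change of brightness without confirming it; I never moved towards any of them.

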